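Gauge a shelf cleat against the flip stop of a saw fence

ROBOT

A 6-joint arm with a two-finger parallel gripper is mounted at the origin on the work surface. World frame = base frame: x ahead of the robot, y to its left, z up, the work surface at z = 0. Lengths are in m, angles in rad, forces in N, time in s.
With the tool pointing down it reaches from about 0.375 to 0.9 m from the base axis. Payload 3.1 kg.
Tool frame: the origin (TCP) lies between the finger pads; the fingertips stand 22 mm ahead of it and the grasp point (between the pads) lies 3 mm ahead of it; z points along the fingers, y is the line along which they close (so a half turn about z gives the same grasp; the last joint's range is limited). The gripper opens to 87 mm and grips with 3 to 60 N. Pads are 19 mm wide; open, the fingers measure 117 mm over their backs; the gripper's body (75 mm by 190 mm) begins 51 mm behind the grasp point.
Start: joints at [-0.178, 0.527, 1.433, -0, 1.181, -0.178], TCP at [0.625, 0, 0.245] pointing down, gripper open.
Joint ranges: [-3.08, 3.08], [-0.75, 2.2], [0.22, 2.44], [-1.43, 4.57], [0, 2.65], [-2.85, 2.85]. Speed limits (rad/s): [2.79, 2.79, 3.14, 3.14, 3.14, 3.14].

INTERFACE

Orientations are given as a unit quaternion [x, y, z, w].
In Python, from rig import robot gives the robot as it stands.
- The arm moves only by the tool move_arm, never from a script. Its argument "series" is text: rows parted by semicolons, each of 6 numbers parted by spaces: the shift along the tool's x, y, z in mm, then the turn, a rotation vector about the tool's x, y, z in degrees. In form: dx dy dz ax ay az; .... A call has 1 to 8 rows; each row is the pose to reach, as a shift and turn from the pose commanded when the call began, along the tool's axes at that moment; what a row does not reach only later rows make up. A row lasts 1/12 s, in which the tool goes at most 41.7 mm and 7.16 degrees, less where a joint would pass 70% of its speed; a pose out of reach is approached as far as the arm can. A call with a gripper value outside its range is refused whole. "jaw" is the opening, from 0 (shut) to 1 (fully open), set as the call begins (left out, the last holds). The fingers move at their own pace and stop on an object; "newtons" is the grip in N (left out, the last holds). Time passes only in rows, so rows that repeat a pose let the fingers close. It gives the time, the measured TCP pose, the force, the opening and the grip force at its end, in the units of the state.
- robot.get_obs(): the state, without advancing time (a new reading comes with each control period).
- robot.camera(name): name is "scene" or "side" or "wrist"; returns a dict with "img" (384x512x3 uint8, red, green, blue), "mtx" (3x3 intrinsics, pixels), "world_to_cam" (4x4, takes a point from world to camera coordinates). Camera axes: x right, y down, z forward; pixel columns grow to the right and rows downward; lengths in m; the calibration is good to about 2 mm. The wrist camera is an equidistant fisheye: a pixel r from the principal point sees the ray r / f radians off the axis. A picture is of the moment at which its call begins. There is no depth.
- robot.hand_in(): hands the job in; it is judged then, once.
Trained networks look in a picture, given as the dict that the camera call returned (one of the last four; its "shot" number tells which), for a name from the list of things; names that differ only in an ending like _2 or _b are one class to them, and where a whole thing is asked for, a point or a joint stands for the part that bears it (a point fixed in the world has none). Each returns a list of dicts, best first, with "p" (0 to 1); they miss things now and then, are a little off and sometimes report something else, mostly with a low value. They report only what shows in the picture. A call takes as long as a camera call. They do not tell look-alikes from the thing itself.
- robot.search_frame(picture, thing): "xyz" ([x, y, z] in m, in world coordinates, good to about 4 mm: the middle of the surface that is visible of it).
- robot.tip_of(picture, thing): "xyz" ([x, y, z] in m, in world coordinates, good to about 4 mm: a listed point, or the origin of a listed thing).
The state is a dict: "time": time; "q": joint angles; "joint_velocities": joint speeds; "joint_torque": joint torques, N m; "position": TCP position; "tool_rot": TCP orientation; "ft_force": force on the tool from outside, world axes, zero at the start; "moment": the same for the moment, N m; "grip_width": finger opening in m; "grip_force": force on a finger pad.
Only numpy, scipy, OpenCV 4.12 (cv2) and the standard library are available. Lean on these libraries where they do the work, as an engineer would, in place of code of your own. Each camera call takes 0.05 s, during which the arm holds its last target. There are 200 camera calls.

TASK

Set the wooden shelf cleat to length for sawing: flip the fence's steel flip stop all the way down, then slide the cleat, still standing on edge, flush along the fence until its end is pressed against the stop with a light, steady push (about 10 newtons, held for about a second). Let go of the cleat and flip the stop right up and back again so that it stays up, leaving the cleat exactly where it was gauged. Never ram the cleat into the stop or the fence, and leave the can, the jar and the screwdriver alone.

Things in the scene. Friction and masses are not known exactly. Their poses are not given: they have to be found in the camera images.
- stop: Aluminium carrier fixed on the saw fence; bears the hinged leaf. Origin on the bench top, in the corner where the fence's face meets the lowered leaf's gauging face. y runs along the fence, -x points out from the fence's face to the robot's side, z up. Carrier fills x 0 to 45, y 1 to 51 mm, up to 70 mm high. A gauged cleat fills x -30 to 0, y -220 to 0 mm here, its centre at (-15, -110, 30) mm.
- fence: Wooden saw fence fixed to the bench, 510 mm long, 40 mm deep, 28 mm high, axes parallel to the stop's. Origin on the bench at the foot of its front face, at the narrow saw slot; the face is x = 0, the fence runs from y -210 to +300 mm. The stop sits at y +140 to +200 mm.
- leaf (a joint): Hinge angle of the leaf: 0 = fully down (end stop), growing as it swings up and back over the fence, 2.3 = fully back (end stop). Starts up. Axis along the stop's y; a positive angle is a positive turn about that y. The hinge drags: 1 to 3 N at the pin moves it. Beyond about 1.95 it leans back and stays; let go short of that, it may sink slowly either way.
- pin (a point): Where to take the leaf's cross pin: a round steel bar 10 mm thick along the stop's y, at the leaf's end, 85 mm from the hinge axis, free from y 10 to y 59 mm of the stop's frame; this point is on its centre line at y 38. Leaf down: x -65, z 55 mm in the stop's frame; fully back: x 77, z 118. It can be pinched from above and turns between the fingers as the leaf swings.
- hinge (a point): Fixed point on the hinge axis: (20, 38, 55) mm in the stop's frame. The pin point circles it at 85 mm radius.
- blade (a point): Middle of the gauging face of the leaf's 10 mm thick steel blade (moves with the leaf). Leaf down: at (-22, 0, 33) mm in the stop's frame, the blade hanging in front of the fence's face, filling x -40 to -4, y 0 to 10, z 6 to 61 mm there. The gauging face looks to the stop's -y, towards the cleat.
- cleat: Loose straight pine cleat standing on edge on the bench in front of the fence, 220 mm long (its y, roughly along the fence), 30 mm wide (x), 60 mm high, 0.15 to 0.28 kg. Origin at the centre of its underside. It stands 32 mm higher than the fence, so it can be pinched across its width above the fence. Starts 25 to 55 mm off the fence and 30 to 90 mm short of the stop.
- cleat_mid (a point): Centre of the cleat, half-way up (30 mm above its underside), axes as the cleat's.
- can: Bystander: food can, 74 mm across, 110 mm high, behind the fence; origin under its centre. Leave alone.
- jar: Bystander: jar, 68 mm across, 100 mm high, to the robot's right; origin under its centre. Leave alone.
- screwdriver: Bystander: screwdriver lying on the bench behind the fence. Leave alone.
Not all that is in view belongs to the job. There is more than one size of the cleat; the job needs the smallest.

How it is judged:
By the outcome, as a careful person would: the job done as asked, in the order asked, and still so for the second after the job is handed in, with the robot touching nothing.
It also fails if it takes over 72 s, if anything falls off the work surface, if the arm or the gripper's body presses on something with over 40 N, if the wrist force passes 120 N, or if a joint passes its speed limit or range.

## Working session

There is one attempt and no reset: what is moved stays moved. The work goes in short steps, Python scripts to look and compute and a tool call to move; the robot and the scene stay as the last step left them, time stands still between calls to the robot, and variables do not carry over. Pictures are saved under pics/ and viewed, at most 10 in all, crops included, and the job is handed in when it is done.

Besides the shell and the picture viewer there is one more tool, called in YAML: its name, and indented under it one key for each argument. move_arm: Moves the arm, as the interface text tells. Its arguments: {"type":"object","properties":{"series":{"type":"string"},"jaw":{"type":"number"},"newtons":{"type":"number"}},"required":["series"]}

```bash
mkdir -p pics; ls
python3 - <<'E'
from rig import robot
import cv2,numpy as np
o=robot.get_obs(); print(o)
ims=[]
for n in ["scene","side"]:
    c=robot.camera(n); ims.append(c["img"]); 
    print(n,c["mtx"].tolist(),np.round(c["world_to_cam"],3).tolist())
    for t in ["stop","fence","pin","hinge","blade","cleat","cleat_mid","can","jar","screwdriver"]:
        print(t,[(np.round(d["xyz"],3).tolist(),round(d["p"],2)) for d in robot.tip_of(c,t)])
    cv2.imwrite(f"pics/{n}0.png",c["img"][:,:,::-1])
E
```

```text
pics
{'time': 0.0, 'q': array([-1.78492510e-01,  5.28443442e-01,  1.43391539e+00, -1.65824623e-05,
        1.18139995e+00, -1.78499405e-01]), 'joint_velocities': array([-1.21260294e-03, -3.07732384e-04, -7.93342085e-05, -9.26654994e-05,
       -3.17230875e-05,  4.44423205e-04]), 'joint_torque': array([-5.45745443e-04, -4.40045428e+01, -1.76593530e+01,  6.32597599e-02,
        5.83207863e-02, -1.53719384e-04]), 'position': array([6.24305158e-01, 1.55084581e-04, 2.43581392e-01]), 'tool_rot': array([ 7.07101697e-01,  7.07111036e-01, -6.23997289e-04, -8.85276605e-04]), 'ft_force': array([-0.51721903,  0.80878142, -0.36529507]), 'moment': array([ 0.01618712,  0.01890037, -0.0121163 ]), 'grip_force': 0.0, 'grip_width': 0.08722869070805452}
scene [[364.8513047593308, 0.0, 256.08210312742875], [0.0, 364.8513047593308, 193.3890101215211], [0.0, 0.0, 1.0]] [[-0.511, 0.86, 0.0, 0.353], [0.668, 0.397, -0.63, -0.273], [-0.542, -0.322, -0.777, 1.276], [0.0, 0.0, 0.0, 1.0]]
stop [([0.522, 0.089, 0.0], 0.55)]
fence [([0.548, -0.083, -0.002], 0.67)]
pin [([0.594, 0.14, 0.12], 0.72)]
hinge [([0.532, 0
[... 451 characters left out ...]
.0, 0.0, 1.0]] [[0.928, -0.373, -0.017, -0.542], [-0.284, -0.676, -0.679, 0.132], [0.242, 0.635, -0.734, 1.179], [0.0, 0.0, 0.0, 1.0]]
stop [([0.518, 0.092, 0.001], 0.83)]
fence [([0.481, -0.376, 0.0], 0.62), ([0.546, -0.082, 0.0], 0.57)]
pin [([0.596, 0.14, 0.121], 0.82)]
hinge [([0.537, 0.131, 0.052], 0.64)]
blade [([0.55, 0.094, 0.101], 0.68)]
cleat [([0.488, -0.063, 0.0], 0.94), ([0.262, 0.219, -0.001], 0.67)]
cleat_mid [([0.266, 0.22, 0.042], 0.98), ([0.483, -0.065, 0.03], 0.87), ([0.278, -0.198, 0.041], 0.76)]
can [([0.746, -0.199, -0.001], 0.78)]
jar [([0.481, -0.377, -0.001], 0.87), ([0.551, 0.093, 0.102], 0.46)]
screwdriver [([0.785, 0.04, 0.004], 0.8), ([0.535, 0.133, 0.05], 0.29)]
```

View pics/scene0.png

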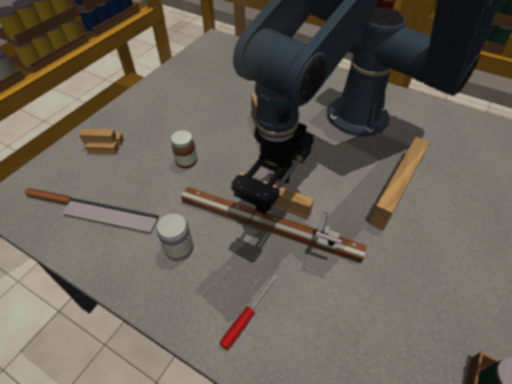

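View pics/side0.png

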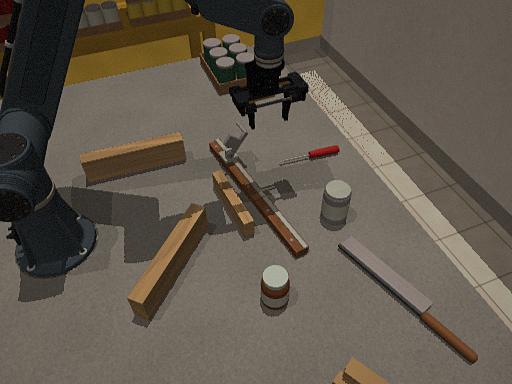

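Candidates for the cleat: the small one by the fence at side (233,205) / scene (293,202), and two longer look-alikes at side (135,157) and (170,262). The offcuts at the far edge (360,375) are too small. I choose the small one next to the fence and will check it close up with the wrist camera.

```bash
cat > h.py <<'E'
import numpy as np,cv2
from rig import robot
def proj(c,P,fish):
    P=np.atleast_2d(P); T=c["world_to_cam"]; X=P@T[:3,:3].T+T[:3,3]; K=c["mtx"]
    if fish:
        r=np.hypot(X[:,0],X[:,1]); s=np.arctan2(r,X[:,2])/np.maximum(r,1e-9); u=X[:,:2]*s[:,None]
    else: u=X[:,:2]/X[:,2:]
    return u*[K[0,0],K[1,1]]+K[:2,2]
def ray(c,uv,z,fish):
    K=c["mtx"];T=c["world_to_cam"]; u=(np.array(uv,float)-K[:2,2])/[K[0,0],K[1,1]]
    if fish:
        r=np.hypot(*u); d=np.array([*(u*np.sin(r)/max(r,1e-9)),np.cos(r)])
    else: d=np.array([*u,1])
    d=T[:3,:3].T@d; o=-T[:3,:3].T@T[:3,3]
    return o+d*(z-o[2])/d[2]
def fr(org,yaw):
    c,s=np.cos(yaw),np.sin(yaw)
    return lambda p:(np.atleast_2d(p)/1000.)@np.array([[c,s,0],[-s,c,0],[0,0,1]])+np.array(org)
E
python3 - <<'E'
from h import *
c=robot.camera("wrist"); print(c["mtx"].tolist(),np.round(c["world_to_cam"],3).tolist())
for t in ["stop","fence","pin","hinge","blade","cleat","cleat_mid"]:
    print(t,[(np.round(d["xyz"],3).tolist(),round(d["p"],2)) for d in robot.tip_of(c,t)])
im=cv2.resize(c["img"],None,fx=1.5,fy=1.5,interpolation=cv2.INTER_CUBIC)
cv2.imwrite("pics/w0.png",im[:,:,::-1]); np.save("w0.npy",c,allow_pickle=True)
E
```

```text
[[297.3186396354542, 0.0, 255.0901899511894], [0.0, 297.3186396354542, 190.34999793455054], [0.0, 0.0, 1.0]] [[1.0, -0.0, 0.0, -0.626], [-0.001, -0.953, 0.302, -0.036], [0.0, -0.302, -0.953, 0.392], [0.0, 0.0, 0.0, 1.0]]
stop [([0.525, 0.091, -0.003], 0.86)]
fence [([0.552, -0.088, -0.0], 0.71)]
pin [([0.59, 0.14, 0.123], 0.81)]
hinge [([0.535, 0.133, 0.06], 0.59), ([0.486, -0.07, 0.03], 0.48)]
blade [([0.553, 0.094, 0.1], 0.73)]
cleat [([0.262, 0.222, -0.002], 0.92), ([0.487, -0.075, 0.002], 0.61)]
cleat_mid [([0.268, 0.217, 0.04], 0.94), ([0.488, -0.068, 0.029], 0.58)]
```

View pics/w0.png

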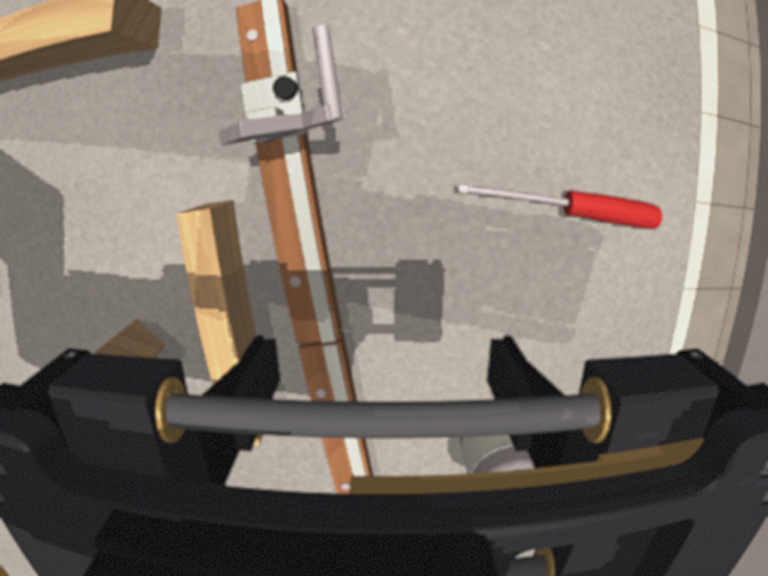

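Wrist view: fence front top edge from (237,8) through (258,150) to the slot at (301,344). The leaf is back, with its pin from (320,30) to (335,115). The small cleat's end is at (180,212)–(233,203), and its top face runs down to (210,375). Now I turn these into positions.

Run:
```python
from h import *
c=np.load("w0.npy",allow_pickle=True).item()
P=lambda u,v,z:ray(c,((u+.5)/1.5-.5,(v+.5)/1.5-.5),z,True)
for n,u,v,z in [("f",237,8,.028),("f",258,150,.028),("fslot",301,344,.028),("f",331,490,.028),("carr",241,84,.03),
 ("cl",179,212,.06),("cl",209,205,.06),("clb",233,202,.0),("pin",320,30,.118),("pin",333,100,.118)]:
    print(n,u,v,np.round(P(u,v,z)*1000,1))
from scipy.optimize import least_squares
# frame fit from detections
S=np.array([[520,90.5],[525,91]]); 
obs=[((0,0),(521.7,90.7)),((0,-170),(548.3,-84)),((76.6,38),(593,140)),((20,38),(534.7,131))]
def f(p):
    F=fr([p[0]/1000,p[1]/1000,0],p[2]); r=[]
    for (a,b) in obs: r+=list(F([a,b,0])[0,:2]*1000-b)
    return r
s=least_squares(f,[520,90,.15]); print(s.x,np.degrees(s.x[2]),np.round(s.fun,1))
F=fr([s.x[0]/1000,s.x[1]/1000,0],s.x[2])
im=cv2.resize(c["img"],None,fx=1.5,fy=1.5,interpolation=cv2.INTER_CUBIC)[:,:,::-1].copy()
print("pin y ends, carrier",F([[76.6,10,118],[76.6,59,118],[0,1,70],[0,51,70]])*1000)
```

```text
f 237 8 [507.2 208.8  28. ]
f 258 150 [525.5  85.7  28. ]
fslot 301 344 [553.3 -83.6  28. ]
f 331 490 [ 570.3 -259.7   28. ]
carr 241 84 [512.5 141.2  30. ]
cl 179 212 [466.2  41.7  60. ]
cl 209 205 [492.9  45.9  60. ]
clb 233 202 [492.   40.6   0. ]
pin 320 30 [589.2 157.5 118. ]
pin 333 100 [597.  113.4 118. ]Traceback (most recent call last):
  File "<stdin>", line 15, in <module>
    return func(*args, **kwargs)
    vector_fun = VectorFunction(
        fun_wrapped,
    ...<6 lines>...
        workers=workers
    )
    self._update_fun()
    ~~~~~~~~~~~~~~~~^^
    self.f = self.fun_wrapped(xp_copy(self.x))
             ~~~~~~~~~~~~~~~~^^^^^^^^^^^^^^^^^
    return np.atleast_1d(self.fun(x))
                         ~~~~~~~~^^^
    return self.f(x, *self.args, **self.kwargs)
           ~~~~~~^^^^^^^^^^^^^^^^^^^^^^^^^^^^^^
  File "<stdin>", line 13, in f
  File "h.py", line 18, in <lambda>
    return lambda p:(np.atleast_2d(p)/1000.)@np.array([[c,s,0],[-s,c,0],[0,0,1]])+np.array(org)
                     ~~~~~~~~~~~~~^^^
    ary = asanyarray(ary)
ValueError: setting an array element with a sequence. The requested array has an inhomogeneous shape after 1 dimensions. The detected shape was (3,) + inhomogeneous part.
```

move_arm:
  series: "28 -6 8 0 0 -1.5; 57 -13 18 0 0 -3; 85 -19 28 0 0 -5; 114 -26 38 0 0 -7; 142 -32 46 0 0 -8.7; 142 -32 46 0 0 -8.7; 142 -32 46 0 0 -8.7"

```text
time: 2.08
position: [0.5922, 0.1435, 0.198]
tool_rot: [0.65, 0.76, -0.001, -0.0]
ft_force: [-0.4, 1.0, -0.4]
grip_width: 0.0871
grip_force: 0.0
```

```bash
cat > look.py <<'E'
from h import *
import sys
c=robot.camera("wrist"); n=sys.argv[1]
np.save(n+".npy",c,allow_pickle=True)
for t in sys.argv[2:]:
    print(t,[(np.round(d["xyz"]*np.float64(1000),1).tolist(),round(d["p"],2)) for d in robot.tip_of(c,t)][:2])
cv2.imwrite(f"pics/{n}.png",cv2.resize(c["img"],None,fx=1.5,fy=1.5,interpolation=cv2.INTER_CUBIC)[:,:,::-1])
o=robot.get_obs(); print(o["position"],o["tool_rot"],o["time"])
E
python3 look.py w1 stop fence pin hinge blade cleat_mid
```

```text
Traceback (most recent call last):
  File "look.py", line 6, in <module>
    print(t,[(np.round(d["xyz"]*np.float64(1000),1).tolist(),round(d["p"],2)) for d in robot.tip_of(c,t)][:2])
                       ~~~~~~~~^~~~~~~~~~~~~~~~~
TypeError: can't multiply sequence by non-int of type 'numpy.float64'
```

```bash
sed -i 's/d\["xyz"\]\*np.float64(1000)/np.array(d["xyz"])*1000/' look.py; python3 look.py w1 stop fence pin hinge blade cleat_mid
```

```text
stop []
fence [([548.8, -92.3, 0.3], 0.64), ([549.8, 94.1, 101.0], 0.51)]
pin [([590.6, 139.9, 124.5], 0.72)]
hinge [([535.3, 134.2, 57.9], 0.59)]
blade [([548.1, 92.6, 101.1], 0.64), ([533.9, 133.6, 53.5], 0.62)]
cleat_mid [([486.1, -67.7, 29.9], 0.61)]
[0.59330731 0.14125634 0.19878717] [6.51917538e-01 7.58289829e-01 1.53646521e-04 1.86051177e-04] 2.5333
```

View pics/w1.png

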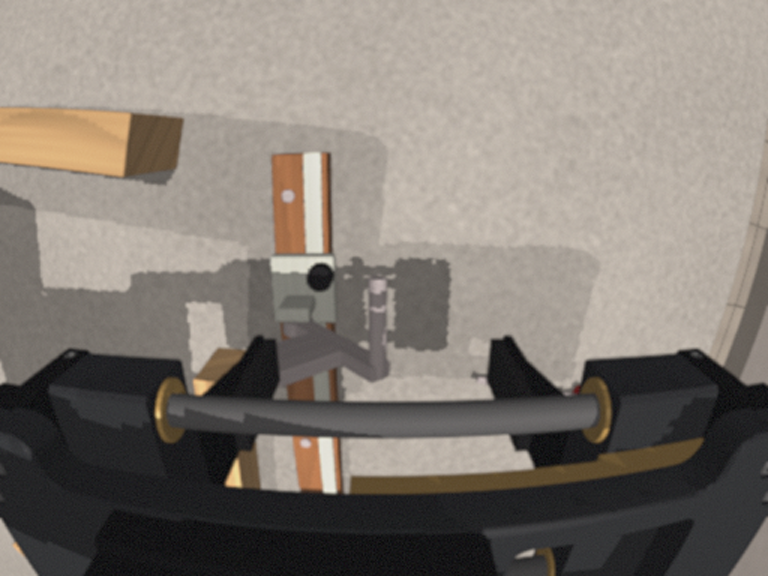

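Wrist view: pin from its end at (377,282) to (377,370). Fence front top edge from (273,155) to (276,252), fence end at row 154. Carrier's far edge is at row 257. I fit the frame to these.

```bash
cat > fit.py <<'E'
from h import *
from scipy.optimize import least_squares
w0=np.load("w0.npy",allow_pickle=True).item();w1=np.load("w1.npy",allow_pickle=True).item()
# image lines: model point's x (and optional y) ; None = free along the line
L=[(w0,(258,150),0,28),(w0,(279,245),0,28),(w0,(301,344),0,28),(w1,(273,158),0,28),(w1,(275.5,250),0,28),(w1,(290,420),0,28)]
D=[((0,0,0),(521.7,90.7,0)),((76.6,38,118),(592.5,140,118)),((20,38,55),(534.7,131.7,55))]
def f(p,full=False):
    F=fr([p[0]/1e3,p[1]/1e3,0],p[2]); c,s=np.cos(p[2]),np.sin(p[2]); r=[]
    for w,(u,v),x,z in L:
        P=ray(w,((u+.5)/1.5-.5,(v+.5)/1.5-.5),z/1e3,True)*1e3
        r.append(((P[0]-p[0])*c+(P[1]-p[1])*s-x)/1.0)
    for a,b in D: r+=list((F(a)[0,:2]*1e3-b[:2])/3)
    P=ray(w1,((377+.5)/1.5-.5,(283+.5)/1.5-.5),.118,True)*1e3; e=P-F((76.6,59,118))[0]*1e3
    r+=[(e[0]*c+e[1]*s)/1.5,(-e[0]*s+e[1]*c)/2.5]
    return np.array(r)
s=least_squares(f,[520,90,.15],loss="soft_l1")
if __name__=="__main__":
    print(s.x,np.degrees(s.x[2]),np.round(s.fun*0+f(s.x),1))
    F=fr([s.x[0]/1e3,s.x[1]/1e3,0],s.x[2]); print("pin back y38,y42",np.round(F([[76.6,38,118],[76.6,42,118]])*1e3,1), "fence->",np.round(F([0,-170,0])*1e3))
    im=cv2.imread("pics/w1.png")
    for p in [[0,130,28],[0,51,28],[0,-60,28],[76.6,59,118],[76.6,10,118],[0,51,70],[45,51,70],[0,1,70],[20,38,55]]:
        u=proj(w1,F(p),True)[0]*1.5+.25; cv2.drawMarker(im,(int(u[0]),int(u[1])),(0,0,255),0,9); print(p,np.round(u))
E
python3 fit.py
```

```text
[5.24612031e+02 8.98771239e+01 1.61023142e-01] 9.225946420751564 [ 0.2  1.6  0.5  1.6 -0.3 -2.5  1.  -0.3  0.5 -0.1  1.2 -0.4 -1.2 -1.6]
pin back y38,y42 [[594.1 139.7 118. ]
 [593.5 143.6 118. ]] fence-> [[552. -78.   0.]]
[0, 130, 28] [270. 143.]
[0, 51, 28] [276. 253.]
[0, -60, 28] [289. 386.]
[76.6, 59, 118] [380. 275.]
[76.6, 10, 118] [381. 360.]
[0, 51, 70] [261. 268.]
[45, 51, 70] [330. 267.]
[0, 1, 70] [268. 339.]
[20, 38, 55] [297. 280.]
```

move_arm:
  series: "0 -1 20 0 0 0; 0 -1 40 0 0 0; 0 -1 60 0 0 0; 0 -1 72 0 0 0; 0 -1 77 0 0 0; 0 -1 77 0 0 0"

```text
time: 3.03
position: [0.5914, 0.1416, 0.1204]
tool_rot: [0.652, 0.759, -0.001, -0.001]
ft_force: [0.1, -0.0, 0.3]
grip_width: 0.0869
grip_force: 0.0
```

move_arm:
  series: "0 0 0 0 0 0; 0 0 0 0 0 0; 0 0 0 0 0 0; 0 0 0 0 0 0; 0 0 0 0 0 0; 0 0 0 0 0 0; 0 0 0 0 0 0"
  jaw: 0
  newtons: 12

```text
time: 3.62
position: [0.5921, 0.1419, 0.1218]
tool_rot: [0.651, 0.759, 0.0, 0.0]
ft_force: [-0.2, 0.7, -0.4]
grip_width: 0.0484
grip_force: 0.0
```

move_arm:
  series: "0 0 0 0 0 0; 0 0 0 0 0 0; 0 0 0 0 0 0; 0 0 0 0 0 0; 0 0 0 0 0 0; 0 0 0 0 0 0; 0 0 0 0 0 0; 0 0 0 0 0 0"

```text
time: 4.28
position: [0.5912, 0.1418, 0.1213]
tool_rot: [0.651, 0.759, -0.001, -0.001]
ft_force: [-1.4, 0.6, -0.2]
grip_width: 0.0096
grip_force: 12.0
```

move_arm:
  series: "0 -10 -8 0 0 0; 0 -21 -14 0 0 0; 0 -33 -18 0 0 0; 0 -46 -21 0 0 0; 0 -58 -22 0 0 0; 0 -71 -20 0 0 0; 0 -83 -17 0 0 0; 0 -95 -12 0 0 0"

```text
time: 4.95
position: [0.4994, 0.1279, 0.1361]
tool_rot: [0.652, 0.759, 0.003, 0.003]
ft_force: [1.9, 2.8, 1.4]
grip_width: 0.0091
grip_force: 12.0
```

move_arm:
  series: "0 -11 7 0 0 0; 0 -21 15 0 0 0; 0 -29 24 0 0 0; 0 -36 35 0 0 0; 0 -41 47 0 0 0; 0 -45 59 0 0 0; 0 -46 67 0 0 0; 0 -46 73 0 0 0"

```text
time: 5.62
position: [0.4513, 0.1206, 0.0608]
tool_rot: [0.651, 0.759, -0.0, -0.001]
ft_force: [-2.5, 1.1, 2.1]
grip_width: 0.009
grip_force: 11.9
```

move_arm:
  series: "0 0 2 0 0 0; 0 0 3 0 0 0; 0 0 3 0 0 0; 0 0 3 0 0 0"

```text
time: 5.95
position: [0.4512, 0.1206, 0.0574]
tool_rot: [0.651, 0.759, -0.001, -0.001]
ft_force: [-3.8, 1.2, -1.8]
grip_width: 0.0092
grip_force: 12.1
```

move_arm:
  series: "0 0 1 0 0 0; 0 0 2 0 0 0; 0 0 2 0 0 0; 0 0 2 0 0 0"

```text
time: 6.28
position: [0.4512, 0.1206, 0.0554]
tool_rot: [0.651, 0.759, -0.001, -0.001]
ft_force: [-5.0, 0.7, -0.1]
grip_width: 0.0091
grip_force: 12.0
```

move_arm:
  series: "0 0.5 1 0 0 0; 0 1 2 0 0 0; 0 1 3 0 0 0; 0 1 4 0 0 0; 0 1 4 0 0 0; 0 1 4 0 0 0"

```text
time: 6.78
position: [0.4512, 0.1206, 0.0523]
tool_rot: [0.651, 0.759, -0.002, -0.002]
ft_force: [-8.1, -0.7, 9.7]
grip_width: 0.0087
grip_force: 11.3
```

Run:
```python
from h import *
for n in ["side","scene"]:
    c=robot.camera(n)
    for t in ["pin","blade","hinge","stop"]: print(n,t,[(np.round(np.array(d["xyz"])*1000,1).tolist(),round(d["p"],2)) for d in robot.tip_of(c,t)][:2])
    if n=="side": cv2.imwrite("pics/s1.png",cv2.resize(c["img"][110:260,150:350],None,fx=4,fy=4,interpolation=cv2.INTER_CUBIC)[:,:,::-1])
F=fr([.5235,.0895,0],np.radians(9)); print(F([[-65,38,55],[-22,0,33]])*1e3)
```

```text
side pin [([454.5, 117.5, 56.6], 0.67)]
side blade [([496.6, 84.4, 32.5], 0.72)]
side hinge [([536.5, 131.3, 55.0], 0.62)]
side stop [([518.8, 92.7, -0.3], 0.62)]
scene pin []
scene blade [([497.8, 85.2, 32.2], 0.58)]
scene hinge [([535.6, 131.7, 59.5], 0.72)]
scene stop [([522.6, 87.2, -1.5], 0.9)]
[[453.35574819 116.86391672  55.        ]
 [501.77085651  86.05844177  33.        ]]
```

View pics/s1.png

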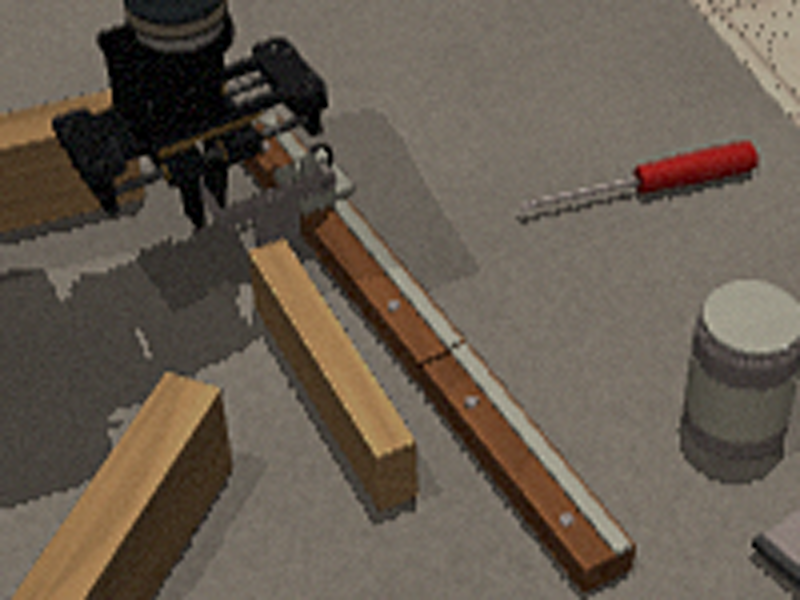

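The leaf is down: blade at z 32, with a 10 N reaction from the end stop. The chosen cleat is the smallest one, at crop (330,380), lying beside the fence. Releasing the pin with a small opening and going up.

move_arm:
  series: "0 -1 -2 0 0 0; 0 -1 -4 0 0 0; 0 -1 -4 0 0 0; 0 -1 -4 0 0 0; 0 -1 -4 0 0 0; 0 -1 -4 0 0 0"
  jaw: 0.35

```text
time: 7.78
position: [0.4535, 0.1205, 0.0556]
tool_rot: [0.651, 0.759, 0.001, 0.001]
ft_force: [0.4, -0.2, 0.1]
grip_width: 0.0298
grip_force: 0.0
```

move_arm:
  series: "0 0 -20 0 0 0; 0 0 -50 0 0 0; 0 0 -80 0 0 0; -35 0 -95 0 0 0; -70 0 -95 0 0 0; -105 0 -95 0 0 0; -140 0 -95 0 0 0; -140 0 -95 0 0 0"
  jaw: 0.8

```text
time: 8.45
position: [0.477, -0.0235, 0.1511]
tool_rot: [0.653, 0.757, 0.001, 0.003]
ft_force: [-1.0, -0.1, 0.2]
grip_width: 0.0682
grip_force: 0.0
```

```bash
python3 look.py w2 stop pin blade cleat_mid fence
```

```text
stop [([522.2, 92.8, -1.3], 0.58)]
pin [([525.0, 92.7, -5.2], 0.71)]
blade [([497.9, 85.1, 33.9], 0.55)]
cleat_mid [([485.0, -68.1, 29.1], 0.89), ([546.3, -88.0, -1.2], 0.26)]
fence [([552.1, -90.8, 0.9], 0.76), ([487.9, -70.2, 0.6], 0.49)]
[ 0.47313151 -0.0166316   0.15032715] [ 6.50826107e-01  7.59226593e-01 -1.85232692e-04 -5.69347613e-04] 8.75
```

View pics/w2.png

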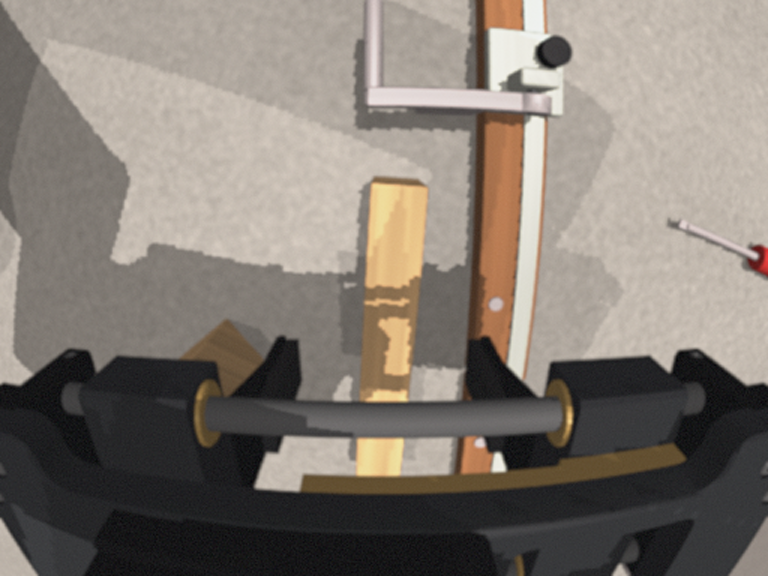

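Leaf stays down: blade from (370,97) to (550,105). Cleat top left edge runs from (372,183) to (358,460), right edge from (427,187) to (402,460). Fence front edge from (483,150) to (470,320).

Run:
```python
from h import *
c=np.load("w2.npy",allow_pickle=True).item()
P=lambda u,v,z:ray(c,((u+.5)/1.5-.5,(v+.5)/1.5-.5),z,True)*1e3
for n,a,b,z in [("L",(372,183),(358,460),.06),("R",(427,187),(402,460),.06),("fence",(484,150),(473,320),.028),("fence2",(473,320),(460,460),.028),("bladetop",(372,106),(470,110),.061)]:
    A,B=P(*a,z),P(*b,z); d=A-B; print(n,np.round(A,1),np.round(B,1),"yaw",np.round(np.degrees(np.arctan2(-d[0],d[1])),1))
o=robot.get_obs(); R=__import__("scipy.spatial.transform",fromlist=["Rotation"]).Rotation.from_quat(o["tool_rot"]).as_matrix()
print(np.round(R,3)); print("yaw tool",np.degrees(np.arctan2(R[1,1],R[0,1])))
```

```text
L [463.6  40.6  60. ] [ 478.6 -135.5   60. ] yaw 4.9
R [492.   42.8  60. ] [ 507.4 -131.3   60. ] yaw 5.0
fence [525.7  68.2  28. ] [539.9 -38.3  28. ] yaw 7.6
fence2 [539.9 -38.3  28. ] [ 557.4 -153.2   28. ] yaw 8.7
bladetop [457.9  80.   61. ] [507.5  86.4  61. ] yaw 97.3
[[-0.153  0.988 -0.001]
 [ 0.988  0.153  0.   ]
 [ 0.001 -0.001 -1.   ]]
yaw tool 8.792169067776817
```

move_arm:
  series: "-20 2 0 0 0 2; -40 4 0 0 0 3.8; -53 5 15 0 0 3.8; -53 5 40 0 0 3.8; -53 5 65 0 0 3.8; -53 5 80 0 0 3.8; -53 5 90 0 0 3.8; -53 5 94 0 0 3.8"
  jaw: 0.7

```text
time: 9.42
position: [0.4859, -0.0682, 0.0551]
tool_rot: [0.676, 0.737, -0.001, -0.001]
ft_force: [-0.6, -0.1, -0.1]
grip_width: 0.0609
grip_force: 0.0
```

move_arm:
  series: "0 0 0 0 0 0; 0 0 0 0 0 0; 0 0 0 0 0 0; 0 0 0 0 0 0; 0 0 0 0 0 0; 0 0 0 0 0 0; 0 0 0 0 0 0; 0 0 0 0 0 0"
  jaw: 0.2
  newtons: 25

```text
time: 10.08
position: [0.4867, -0.0695, 0.0571]
tool_rot: [0.676, 0.737, 0.0, 0.0]
ft_force: [-0.7, 1.1, 6.4]
grip_width: 0.0294
grip_force: 24.9
```

move_arm:
  series: "0 5 0 0 0 -0.6; 0.5 10 0 0 0 -1.3; 1 15 0 0 0 -2; 1 20 0 0 0 -2.7; 1.5 25 0 0 0 -3.3; 2 30 0 0 0 -3.3; 2 33 0 0 0 -3.3; 2 33 0 0 0 -3.3"

```text
time: 10.75
position: [0.5174, -0.0641, 0.0572]
tool_rot: [0.654, 0.756, -0.001, -0.002]
ft_force: [-4.4, -0.1, 10.9]
grip_width: 0.0302
grip_force: 24.9
```

Run:
```python
from h import *
c=robot.camera("wrist")
cv2.imwrite("pics/w3.png",cv2.resize(c["img"],None,fx=1.5,fy=1.5,interpolation=cv2.INTER_CUBIC)[:,:,::-1]); np.save("w3.npy",c,allow_pickle=True)
o=robot.get_obs(); print(o["position"],o["ft_force"],o["moment"])
```

```text
[ 0.51740817 -0.06413734  0.05716107] [-4.04640012  0.16393484  7.90362284] [ 0.0357909   0.78790268 -0.01736727]
```

View pics/w3.png

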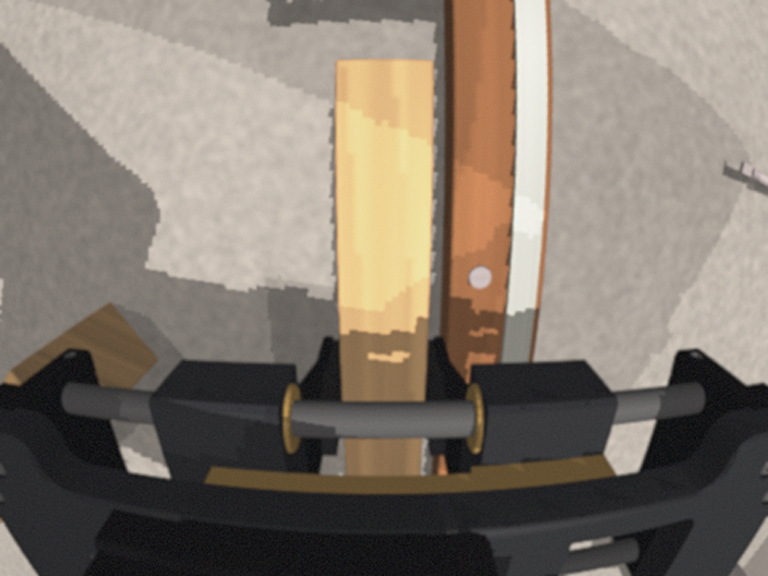

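Cleat held: right top edge from (434,62) to (430,320). Fence front edge from (447,60) to (443,320), so a gap of a few mm remains.

Run:
```python
from h import *
c=np.load("w3.npy",allow_pickle=True).item()
P=lambda u,v,z:ray(c,((u+.5)/1.5-.5,(v+.5)/1.5-.5),z,True)*1e3
for n,a,b,z in [("L",(335,64),(337,320),.06),("R",(434,64),(431,320),.06),("fence",(446,64),(443,320),.028),("sh",(320,22),(434,22),.0)]:
    A,B=P(*a,z),P(*b,z); d=A-B; print(n,np.round(A,1),np.round(B,1),"yaw",np.round(np.degrees(np.arctan2(-d[0],d[1])),1))
```

```text
L [488.6  42.9  60. ] [499.5 -38.5  60. ] yaw 7.7
R [518.2  47.2  60. ] [530.5 -34.   60. ] yaw 8.6
fence [525.2  54.8  28. ] [540.8 -45.5  28. ] yaw 8.9
sh [470.8  72.7   0. ] [520.2  79.4   0. ] yaw 97.8
```

move_arm:
  series: "0 0.5 -0.5 0 0 0; 0 1 -1 0 0 0; 0 2 -1 0 0 0; 0 2 -1 0 0 0"

```text
time: 11.13
position: [0.522, -0.0645, 0.0573]
tool_rot: [0.655, 0.756, 0.0, 0.0]
ft_force: [0.6, -0.1, -2.7]
grip_width: 0.03
grip_force: 24.9
```

move_arm:
  series: "0 0.5 0.3 0 0 0; 0 1 0.5 0 0 0; 0 1.5 0.5 0 0 0; 0 2 0.5 0 0 0; 0 2 0.5 0 0 0"

```text
time: 11.55
position: [0.5231, -0.064, 0.0572]
tool_rot: [0.655, 0.756, -0.0, -0.0]
ft_force: [-2.4, -1.3, 3.2]
grip_width: 0.0294
grip_force: 24.9
```

move_arm:
  series: "0 0.3 0 0 0 0; 0 0.6 0 0 0 0; 0 1 0 0 0 0; 0 1 0 0 0 0"

```text
time: 11.88
position: [0.5241, -0.0638, 0.0571]
tool_rot: [0.655, 0.756, -0.0, -0.0]
ft_force: [-3.4, -0.8, 4.8]
grip_width: 0.0299
grip_force: 24.9
```

move_arm:
  series: "0 0.3 0 0 0 0; 0 0.6 0 0 0 0; 0 1 0 0 0 0; 0 1 0 0 0 0"

```text
time: 12.22
position: [0.525, -0.0636, 0.0571]
tool_rot: [0.655, 0.756, -0.0, -0.0]
ft_force: [-3.5, -0.4, 6.2]
grip_width: 0.03
grip_force: 24.9
```

move_arm:
  series: "0 0.3 0 0 0 0; 0 0.6 0 0 0 0; 0 1 0 0 0 0; 0 1 0 0 0 0"

```text
time: 12.55
position: [0.526, -0.0635, 0.0572]
tool_rot: [0.655, 0.756, -0.0, -0.0]
ft_force: [-3.7, -0.1, 5.4]
grip_width: 0.0297
grip_force: 24.9
```

```bash
python3 -c "
from h import *
o=robot.get_obs(); print(o['position'],o['ft_force'],o['moment'])"
```

```text
[ 0.52598811 -0.06345428  0.05715368] [-3.70906735 -0.08406492  5.35151857] [-0.10442495  0.68776377  0.00773932]
```

move_arm:
  series: "0 0.3 0 0 0 0; 0 0.6 0 0 0 0; 0 1 0 0 0 0; 0 1 0 0 0 0"

```text
time: 12.88
position: [0.527, -0.0633, 0.0572]
tool_rot: [0.655, 0.756, -0.0, -0.0]
ft_force: [-3.8, -0.6, 5.3]
grip_width: 0.0298
grip_force: 24.9
```

move_arm:
  series: "0 0.3 0 0 0 0; 0 0.6 0 0 0 0; 0 1 0 0 0 0; 0 1 0 0 0 0"

```text
time: 13.22
position: [0.5279, -0.0631, 0.0571]
tool_rot: [0.655, 0.756, -0.0, -0.001]
ft_force: [-4.9, -0.4, 5.2]
grip_width: 0.0298
grip_force: 24.9
```

```bash
python3 -c "
from h import *
o=robot.get_obs(); print(o['position'],o['ft_force'],o['moment'])"
```

```text
[ 0.52791681 -0.0631386   0.0571279 ] [-4.8697965  -0.36712281  5.16434069] [-0.09315576  0.69889033 -0.01046231]
```

move_arm:
  series: "0 0.3 0 0 0 0; 0 0.6 0 0 0 0; 0 0.6 0 0 0 0; 0 0.6 0 0 0 0"

```text
time: 13.55
position: [0.5285, -0.0631, 0.0571]
tool_rot: [0.655, 0.756, -0.0, -0.0]
ft_force: [-3.2, -0.8, 5.0]
grip_width: 0.0298
grip_force: 24.9
```

```bash
python3 -c "
from h import *
o=robot.get_obs(); print(o['position'],o['ft_force'],o['moment'])"
```

```text
[ 0.52849049 -0.06306315  0.05714857] [-3.22702755 -0.82408594  4.95294317] [-0.11653463  0.72421547  0.03322203]
```

Noise, not contact. Continuing to probe.

move_arm:
  series: "0 0.3 0 0 0 0; 0 0.6 0 0 0 0; 0 0.9 0 0 0 0; 0 0.9 0 0 0 0"

```text
time: 13.88
position: [0.5288, -0.063, 0.0571]
tool_rot: [0.654, 0.756, -0.001, -0.001]
ft_force: [-4.9, -1.9, 6.7]
grip_width: 0.03
grip_force: 24.9
```

move_arm:
  series: "0 0.3 0 0 0 0; 0 0.6 0 0 0 0; 0 0.9 0 0 0 0; 0 0.9 0 0 0 0"

```text
time: 14.22
position: [0.5291, -0.063, 0.0572]
tool_rot: [0.654, 0.756, -0.001, -0.001]
ft_force: [-5.9, -2.2, 7.6]
grip_width: 0.0297
grip_force: 24.9
```

```bash
python3 -c "
from h import *
o=robot.get_obs(); print(o['position'],o['ft_force'],o['moment'])"
```

```text
[ 0.52908126 -0.06301162  0.05716628] [-5.91134178 -2.22901635  7.56007289] [-0.44979114  1.10251146  0.14487962]
```

Contact: motion slows and Mz rises, so the stop-side end is touching first. I rotate slightly to get it flush.

move_arm:
  series: "0 0.2 0 0 0 -0.2; 0 0.4 0 0 0 -0.4; 0 0.4 0 0 0 -0.5; 0 0.4 0 0 0 -0.5"

```text
time: 14.55
position: [0.5295, -0.063, 0.0572]
tool_rot: [0.651, 0.759, -0.001, -0.001]
ft_force: [-6.4, -2.4, 7.0]
grip_width: 0.0298
grip_force: 24.9
```

```bash
python3 -c "
from h import *
o=robot.get_obs(); print(o['position'],o['tool_rot'],o['ft_force'],o['moment'])"
```

```text
[ 0.52947586 -0.06298516  0.05715614] [ 0.6513277   0.75879447 -0.00103325 -0.00145211] [-6.39027034 -2.40899331  7.01629113] [-0.43354076  1.09336962 -0.02733267]
```

move_arm:
  series: "3 0.2 -0.3 0 0 0; 7 0.2 -0.3 0 0 0; 11 0.2 -0.3 0 0 0; 15 0.2 -0.3 0 0 0; 19 0.2 -0.3 0 0 0; 23 0.2 -0.3 0 0 0; 26 0.2 -0.3 0 0 0; 26 0.2 -0.3 0 0 0"

```text
time: 15.22
position: [0.5257, -0.0379, 0.0572]
tool_rot: [0.651, 0.759, -0.001, -0.001]
ft_force: [-6.1, -6.4, 5.2]
grip_width: 0.0299
grip_force: 24.9
```

Run:
```python
from h import *
c=robot.camera("wrist")
cv2.imwrite("pics/w4.png",cv2.resize(c["img"],None,fx=1.5,fy=1.5,interpolation=cv2.INTER_CUBIC)[:330,:,::-1]); np.save("w4.npy",c,allow_pickle=True)
o=robot.get_obs(); print(o["position"],o["ft_force"],o["moment"])
```

```text
[ 0.52574996 -0.03786397  0.0571821 ] [-6.10615287 -5.20518103  4.6570662 ] [-0.96126044  1.11019108 -0.12448855]
```

View pics/w4.png

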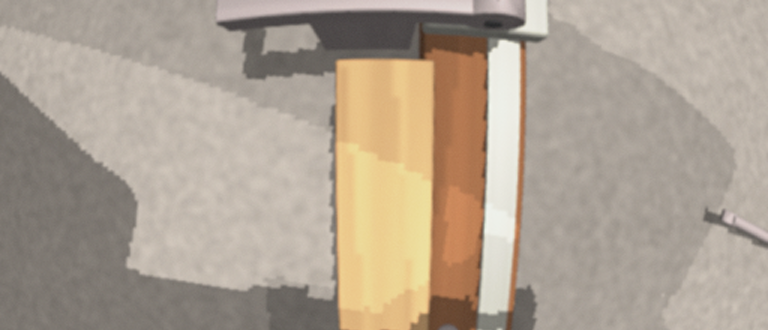

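The cleat is flush with the fence. Its end is at row 60 and the blade's top edge at about row 22.

Run:
```python
from h import *
c=np.load("w4.npy",allow_pickle=True).item()
P=lambda u,v,z:ray(c,((u+.5)/1.5-.5,(v+.5)/1.5-.5),z,True)*1e3
a=P(385,60,.06)
for v in (16,22,26): print(np.dot(P(385,v,.061)-a,[-.152,.988,0]))
```

```text
14.101252081510841
12.106163613675538
10.784849785892533
```

move_arm:
  series: "1.5 0 0 0 0 0; 3 0 0 0 0 0; 4.5 0 0 0 0 0; 6 0 0 0 0 0; 6 0 0 0 0 0"

```text
time: 15.68
position: [0.5249, -0.0324, 0.0572]
tool_rot: [0.651, 0.759, -0.002, -0.001]
ft_force: [-6.2, -7.5, 4.8]
grip_width: 0.0301
grip_force: 24.9
```

move_arm:
  series: "0.8 0 -0.3 0 0 0; 1.6 0 -0.3 0 0 0; 2.4 0 -0.3 0 0 0; 3 0 -0.3 0 0 0; 3 0 -0.3 0 0 0"

```text
time: 16.1
position: [0.5244, -0.0292, 0.0572]
tool_rot: [0.651, 0.759, -0.001, -0.001]
ft_force: [-6.8, -5.4, 3.5]
grip_width: 0.0296
grip_force: 24.9
```

move_arm:
  series: "0.4 0 0 0 0 0; 0.8 0 0 0 0 0; 1 0 0 0 0 0; 1 0 0 0 0 0"

```text
time: 16.43
position: [0.5243, -0.0283, 0.0572]
tool_rot: [0.651, 0.759, -0.002, -0.001]
ft_force: [-4.8, -6.4, 2.2]
grip_width: 0.0299
grip_force: 24.9
```

move_arm:
  series: "0.4 0 -0.1 0 0 0; 0.8 0 -0.1 0 0 0; 1 0 -0.1 0 0 0; 1 0 -0.1 0 0 0"

```text
time: 16.77
position: [0.5242, -0.0272, 0.0572]
tool_rot: [0.651, 0.759, -0.001, -0.001]
ft_force: [-5.3, -6.4, 2.3]
grip_width: 0.0296
grip_force: 24.9
```

move_arm:
  series: "0.4 0 0 0 0 0; 0.8 0 0 0 0 0; 1 0 0 0 0 0; 1 0 0 0 0 0"

```text
time: 17.1
position: [0.524, -0.0262, 0.0572]
tool_rot: [0.651, 0.759, -0.001, -0.001]
ft_force: [-5.8, -6.1, 2.2]
grip_width: 0.0298
grip_force: 24.9
```

move_arm:
  series: "0.3 0 0 0 0 0; 0.6 0 0 0 0 0; 0.8 0 0 0 0 0; 0.8 0 0 0 0 0"

```text
time: 17.43
position: [0.5239, -0.0254, 0.0572]
tool_rot: [0.651, 0.759, -0.001, -0.001]
ft_force: [-5.1, -5.6, 1.2]
grip_width: 0.03
grip_force: 24.9
```

move_arm:
  series: "0.3 0 0 0 0 0; 0.6 0 0 0 0 0; 0.8 0 0 0 0 0; 0.8 0 0 0 0 0"

```text
time: 17.77
position: [0.5237, -0.0246, 0.0572]
tool_rot: [0.651, 0.759, -0.001, -0.001]
ft_force: [-6.2, -5.7, 2.8]
grip_width: 0.0301
grip_force: 24.9
```

move_arm:
  series: "0.3 0 0 0 0 0; 0.6 0 0 0 0 0; 0.9 0 0 0 0 0; 1 0 0 0 0 0; 1 0 0 0 0 0"

```text
time: 18.18
position: [0.5236, -0.0236, 0.0572]
tool_rot: [0.651, 0.759, -0.001, -0.001]
ft_force: [-5.4, -5.7, 2.7]
grip_width: 0.0296
grip_force: 24.9
```

move_arm:
  series: "0.3 0 0 0 0 0; 0.6 0 0 0 0 0; 0.9 0 0 0 0 0; 1 0 0 0 0 0; 1 0 0 0 0 0"

```text
time: 18.6
position: [0.5235, -0.023, 0.0572]
tool_rot: [0.651, 0.759, -0.002, -0.001]
ft_force: [-5.9, -7.3, 1.8]
grip_width: 0.03
grip_force: 24.9
```

move_arm:
  series: "0.3 0 0 0 0 0; 0.5 0 0 0 0 0; 0.5 0 0 0 0 0; 0.5 0 0 0 0 0"

```text
time: 18.93
position: [0.5235, -0.0229, 0.0572]
tool_rot: [0.651, 0.759, -0.002, -0.001]
ft_force: [-5.6, -9.3, 0.9]
grip_width: 0.0296
grip_force: 24.9
```

move_arm:
  series: "0.3 0 0 0 0 0; 0.6 0 0 0 0 0; 0.6 0 0 0 0 0"

```text
time: 19.18
position: [0.5235, -0.0229, 0.0572]
tool_rot: [0.651, 0.759, -0.002, -0.0]
ft_force: [-6.8, -10.6, 1.1]
grip_width: 0.03
grip_force: 24.9
```

move_arm:
  series: "0.4 0 0 0 0 0; 0.8 0 0 0 0 0; 1.2 0 0 0 0 0; 1.4 0 0 0 0 0; 1.4 0 0 0 0 0"

```text
time: 19.6
position: [0.5235, -0.0228, 0.0572]
tool_rot: [0.651, 0.759, -0.003, 0.0]
ft_force: [-7.5, -16.3, 0.4]
grip_width: 0.0299
grip_force: 24.9
```

move_arm:
  series: "0 0 0 0 0 0; 0 0 0 0 0 0; 0 0 0 0 0 0; 0 0 0 0 0 0; 0 0 0 0 0 0; 0 0 0 0 0 0; 0 0 0 0 0 0; 0 0 0 0 0 0"

```text
time: 20.27
position: [0.5235, -0.0227, 0.0572]
tool_rot: [0.651, 0.759, -0.003, 0.0]
ft_force: [-6.5, -16.9, 0.3]
grip_width: 0.0298
grip_force: 24.9
```

move_arm:
  series: "0 0 0 0 0 0; 0 0 0 0 0 0; 0 0 0 0 0 0; 0 0 0 0 0 0; 0 0 0 0 0 0; 0 0 0 0 0 0; 0 0 0 0 0 0; 0 0 0 0 0 0"

```text
time: 20.93
position: [0.5235, -0.0227, 0.0572]
tool_rot: [0.651, 0.759, -0.003, 0.0]
ft_force: [-6.9, -15.8, 1.2]
grip_width: 0.0298
grip_force: 24.9
```

```bash
python3 -c "
from h import *
o=robot.get_obs(); print(o['position'],o['tool_rot'],o['ft_force'],o['moment'])"
```

```text
[ 0.52352504 -0.02274887  0.05722367] [ 6.50789488e-01  7.59253850e-01 -2.56693278e-03  2.10597484e-04] [ -6.92752886 -15.76658847   1.21110818] [-2.61955624  1.25123129 -0.23048832]
```

move_arm:
  series: "-0.8 -0.3 0 0 0 0; -1.5 -0.6 0 0 0 0; -2.2 -0.8 0 0 0 0; -2.2 -0.8 0 0 0 0"

```text
time: 21.27
position: [0.5234, -0.0229, 0.0572]
tool_rot: [0.651, 0.759, -0.001, -0.0]
ft_force: [-5.3, -7.7, 0.2]
grip_width: 0.0295
grip_force: 24.9
```

move_arm:
  series: "-0.5 -0.3 0 0 0 0; -1 -0.5 0 0 0 0; -1 -0.5 0 0 0 0"

```text
time: 21.52
position: [0.5234, -0.023, 0.0572]
tool_rot: [0.651, 0.759, -0.0, -0.0]
ft_force: [-3.2, -4.3, -1.9]
grip_width: 0.0299
grip_force: 24.9
```

move_arm:
  series: "0 0 0 0 0 0; 0 0 0 0 0 0; 0 0 0 0 0 0; 0 0 0 0 0 0; 0 0 0 0 0 0; 0 0 0 0 0 0"
  jaw: 0.6

```text
time: 22.02
position: [0.5244, -0.0226, 0.0579]
tool_rot: [0.651, 0.759, 0.0, 0.0]
ft_force: [0.0, -0.1, 0.7]
grip_width: 0.051
grip_force: 0.0
```

```bash
python3 look.py w5
```

```text
[ 0.52422332 -0.02262567  0.05790909] [6.51395664e-01 7.58738102e-01 2.40459603e-04 3.52775604e-04] 22.0667
```

View pics/w5.png

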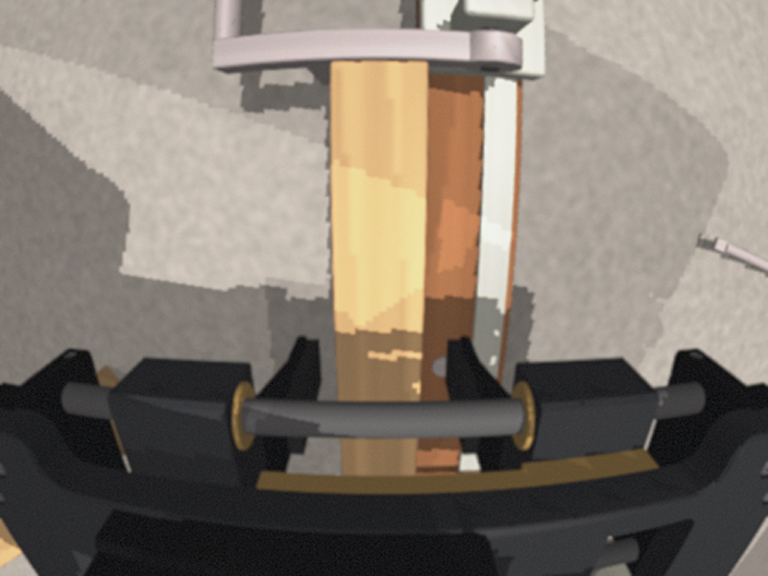

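The cleat is butted on the stop (row 62) and flush on the fence. I go up and over to the pin.

move_arm:
  series: "0 0 -12 0 0 0; 0 0 -40 0 0 0; 0 0 -70 0 0 0; 25 -8 -90 0 0 0; 60 -20 -90 0 0 0; 95 -31 -90 0 0 0; 130 -42 -90 0 0 0; 152 -49 -90 0 0 0"

```text
time: 22.73
position: [0.45, 0.1224, 0.148]
tool_rot: [0.651, 0.759, -0.0, -0.001]
ft_force: [0.5, 0.8, -0.2]
grip_width: 0.052
grip_force: 0.0
```

move_arm:
  series: "0 0 0 0 0 0; 0 0 0 0 0 0; 0 0 0 0 0 0; 0 0 0 0 0 0"
  jaw: 0.4

```text
time: 23.07
position: [0.4537, 0.1193, 0.1479]
tool_rot: [0.652, 0.758, 0.0, 0.001]
ft_force: [-1.0, -0.5, 0.1]
grip_width: 0.0372
grip_force: 0.0
```

```bash
python3 look.py w6 pin
python3 - <<'E'
from h import *
c=robot.camera("side")
for t in ["pin","cleat_mid"]: print(t,[(np.round(np.array(d["xyz"])*1000,1).tolist(),round(d["p"],2)) for d in robot.tip_of(c,t)][:2])
E
```

```text
pin [([451.3, 115.4, 55.3], 0.66), ([524.9, -22.8, 2.8], 0.4)]
[0.45340676 0.11913304 0.14773367] [6.52121716e-01 7.58114182e-01 2.19353544e-04 3.26333555e-04] 23.1667
pin [([454.5, 117.0, 53.5], 0.79)]
cleat_mid [([521.4, -24.0, 28.8], 0.6), ([268.6, 220.6, 43.6], 0.55)]
```

Positioned over the pin. Down 90 mm, pinch.

move_arm:
  series: "1 -1 25 0 0 0; 1 -1 50 0 0 0; 1 -1 70 0 0 0; 1 -1 82 0 0 0; 1 -1 89 0 0 0; 1 -1 90 0 0 0; 1 -1 90 0 0 0"

```text
time: 23.9
position: [0.4514, 0.1208, 0.0576]
tool_rot: [0.652, 0.759, -0.0, -0.0]
ft_force: [0.1, 0.2, 0.4]
grip_width: 0.0352
grip_force: 0.0
```

move_arm:
  series: "0 0 0 0 0 0; 0 0 0 0 0 0; 0 0 0 0 0 0; 0 0 0 0 0 0; 0 0 0 0 0 0; 0 0 0 0 0 0; 0 0 0 0 0 0; 0 0 0 0 0 0"
  jaw: 0
  newtons: 14

```text
time: 24.57
position: [0.4511, 0.1209, 0.0581]
tool_rot: [0.651, 0.759, -0.0, -0.0]
ft_force: [-1.2, -0.4, 6.1]
grip_width: 0.0093
grip_force: 14.0
```

move_arm:
  series: "0 0.3 -6 0 0 0; 0 2 -18 0 0 0; 0 5 -29 0 0 0; 0 10 -40 0 0 0; 0 17 -51 0 0 0; 0 27 -62 0 0 0; 0 40 -72 0 0 0; 0 54 -79 0 0 0"

```text
time: 25.23
position: [0.4969, 0.1281, 0.1371]
tool_rot: [0.651, 0.759, -0.007, -0.006]
ft_force: [-10.5, -5.2, 11.9]
grip_width: 0.0089
grip_force: 14.0
```

move_arm:
  series: "0 12 -4 0 0 0; 0 25 -6 0 0 0; 0 38 -6 0 0 0; 0 50 -4 0 0 0; 0 62 0 0 0 0; 0 74 6 0 0 0; 0 81 11 0 0 0; 0 86 15 0 0 0"

```text
time: 25.9
position: [0.5901, 0.142, 0.1215]
tool_rot: [0.651, 0.759, -0.0, 0.0]
ft_force: [-2.2, -0.7, 1.5]
grip_width: 0.0093
grip_force: 14.0
```

move_arm:
  series: "0 1 1 0 0 0; 0 1 1 0 0 0; 0 1 1 0 0 0"

```text
time: 26.15
position: [0.5909, 0.1421, 0.1207]
tool_rot: [0.651, 0.759, 0.0, 0.0]
ft_force: [0.2, -0.8, 0.3]
grip_width: 0.0093
grip_force: 14.0
```

Back at the starting angle. Releasing, rising and checking.

move_arm:
  series: "0 0 0 0 0 0; 0 0 0 0 0 0; 0 0 0 0 0 0; 0 0 0 0 0 0; 0 0 0 0 0 0; 0 0 0 0 0 0"
  jaw: 0.4

```text
time: 26.65
position: [0.5906, 0.1424, 0.1208]
tool_rot: [0.651, 0.759, 0.0, -0.0]
ft_force: [1.1, -0.1, -0.2]
grip_width: 0.0335
grip_force: 0.0
```

move_arm:
  series: "0 0 -15 0 0 0; 0 0 -40 0 0 0; 0 0 -70 0 0 0; -25 -20 -95 0 0 0; -60 -40 -105 0 0 0; -90 -60 -105 0 0 0; -120 -60 -105 0 0 0; -120 -60 -105 0 0 0"

```text
time: 27.32
position: [0.5501, 0.01, 0.2266]
tool_rot: [0.653, 0.757, -0.0, 0.002]
ft_force: [0.4, -0.0, -0.1]
grip_width: 0.0349
grip_force: 0.0
```

```bash
python3 look.py w7 pin blade cleat_mid stop
python3 - <<'E'
from h import *
c=robot.camera("side")
for t in ["pin","blade","cleat_mid","stop"]: print(t,[(np.round(np.array(d["xyz"])*1000,1).tolist(),round(d["p"],2)) for d in robot.tip_of(c,t)][:2])
E
```

```text
pin [([588.8, 138.2, 121.1], 0.8)]
blade [([549.3, 92.8, 100.1], 0.58)]
cleat_mid [([522.3, -23.1, 31.2], 0.68), ([547.3, -88.3, 4.9], 0.65)]
stop [([523.8, 93.0, 1.3], 0.89), ([532.3, 135.1, 56.8], 0.58)]
[0.54939391 0.01554362 0.22553821] [ 6.51094009e-01  7.58997005e-01  1.63738273e-05 -3.70889266e-04] 27.5667
pin [([544.8, -84.4, 0.8], 0.58), ([592.8, 136.4, 118.5], 0.52)]
blade [([552.2, 92.3, 101.6], 0.83)]
cleat_mid [([266.3, 220.8, 45.4], 0.93), ([519.9, -21.7, 29.7], 0.83)]
stop [([518.2, 91.8, 1.6], 0.78)]
```

View pics/w7.png

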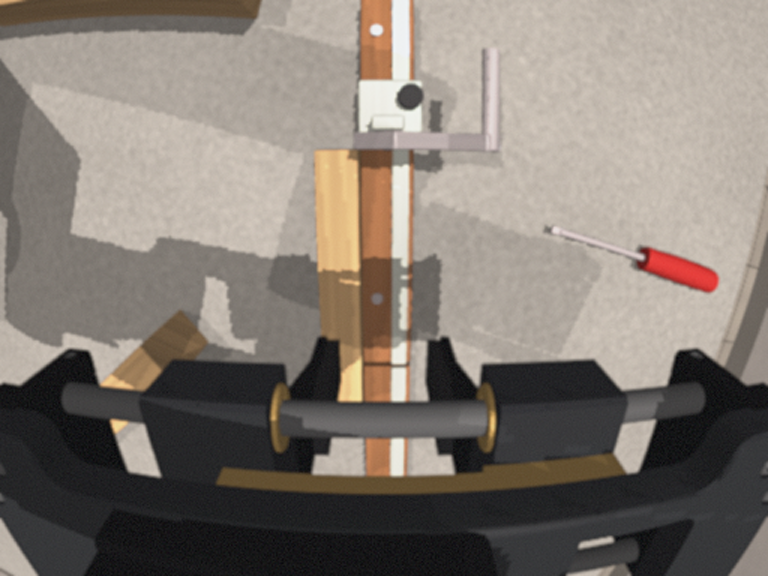

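The leaf is fully back, with the pin at (490,50)–(490,145). The cleat lies flush on the fence with its end at row 150, at the stop's gauging plane.

```bash
python3 -c "
from rig import robot
print(robot.hand_in())"
```

```text
the job is handed in; nothing more can be done
None
```

I gauged the smallest cleat against the lowered stop, flush along the fence, with a push of roughly 10 N (estimated after allowing for sliding friction) held for over a second. I then let go and flipped the stop fully back, where it stayed up. The final camera check showed the cleat still in place, and I handed the job in at about 28 s.

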